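# Index the engraving vise to the red stud and set its brake

### The job

On the jeweller's bench, push the upright post of the engraving vise's lever around with closed fingers until the lever's black pointer points straight at the centre of the red stud on the white scale, then push the brass brake tab fully in towards the vise so that the setting is kept. Only push: do not pinch the post or the tab or straddle them with open fingers, and leave the pliers, file, dish and torch where they are.

Things in the scene. Friction and masses are not known exactly. Their poses are not given: they have to be found in the camera images.
- vise: The engraving vise, fixed to the table: grey round base 172 mm across, 10 mm high, a black cone, and a steel head with a brass workpiece that turns on it (head radius 46 mm at most, top 84 mm above the table). Origin on its upright turning axis at table height.
- vise_axis (a point): The upright turning axis at table height. x points to the middle of the white scale (a sector 84 to 120 mm from the axis, 80 degrees to each side, top 12 mm above the table, black tick every 10 degrees), y is 90 degrees anticlockwise from above. Shows how the vise stands on the table; does not turn with the head.
- turntable (a joint): Angle of head, lever and pointer about the vise axis, rad: 0 with the lever along the x axis of point vise_axis (middle of the scale), growing anticlockwise from above; stops at -1.4 and 1.4. Friction holds it where it is left; about 2.5 N at the post moves it (0.2 N m). It starts within 0.25 of the middle.
- lever_post (a point): Mid-height of the upright black post on the lever by which it is pushed: 12 mm across, 80 mm from the vise axis, rising from the lever arm (arm 10 mm wide, top 30 mm above the table) to a round top 72 mm above the table. This point is 50 mm above the table. Its x axis points radially outward along the lever.
- pointer_tip (a point): Outer end of the lever's thin black pointer (5 mm wide), 98 mm from the vise axis, 27 mm above the table; its x axis points radially outward, the way the pointer points.
- red_stud: Red round stud fixed on the white scale, 109 mm from the vise axis: 14 mm across, 8 mm high (12 to 20 mm above the table), origin centre of its underside. One of four studs (red, blue, green, yellow) at 65 and 35 degrees to each side of the middle of the scale; which colour is where changes. The pointer ends inside the ring of studs and passes clear of them.
- brake (a joint): Travel of the brake tab in m: 0 fully out (released), 0.015 fully in against its stop, straight towards the vise axis. Friction about 2.5 N; it stays where it is left.
- brake_face (a point): Middle of the outer face of the brass brake tab: upright plate 26 mm wide, 8 mm thick, 12 to 50 mm above the table (this point: 32 mm). 112 mm from the vise axis when out, 97 mm when in, 120 degrees anticlockwise from the middle of the scale. x points radially outward; push the face along -x. A steel tongue 10 mm high lies under it, to 120 mm from the axis.
- pliers: Loose pliers with red handles lying flat beyond the scale, about 150 mm long, 60 mm wide, 14 mm high; origin under the pivot. Leave alone.
- file: Loose needle file with wooden handle lying on the robot's side of the vise, 165 mm long, 24 mm high; origin under the middle. Leave alone.
- dish: Loose terracotta dish, 84 mm across, 28 mm high, at the right; origin under its centre. Leave alone.
- torch: Loose green hand torch standing upright at the left, 60 mm across, 160 mm high, nozzle to 58 mm from its axis; origin under its centre. Leave alone.

How it is judged:
By the outcome, as a careful person would: the job done as asked, in the order asked, and still so for the second after the job is handed in, with the robot touching nothing.
It also fails if it takes over 64 s, if anything falls off the work surface, if the arm or the gripper's body presses on something with over 40 N, if the wrist force passes 120 N, or if a joint passes its speed limit or range.

### The arm

A 6-joint arm with a two-finger parallel gripper is mounted at the origin on the work surface. World frame = base frame: x ahead of the robot, y to its left, z up, the work surface at z = 0. Lengths are in mm, angles in rad, forces in N, time in s.
With the tool pointing down it reaches from about 350 to 975 mm from the base axis. Payload 4.9 kg.
Tool frame: the origin (TCP) lies where the fingers leave the gripper's body, on its centre line; the fingertips stand 73 mm ahead of it and the grasp point (between the pads) lies 54 mm ahead of it; z points along the fingers, y is the line along which they close (so a half turn about z gives the same grasp; the last joint's range is limited). The gripper opens to 85 mm and grips with 20 to 120 N. Pads are 22 mm wide; open, the fingers measure 114 mm over their backs; the gripper's body (76 mm by 85 mm) begins 54 mm behind the grasp point. The pads swing forward as they close: fully open they stand 13 mm farther back than shut.
Start: joints at [1.023, 0.053, 1.613, -0, 1.476, -0.119], TCP at [259.85, 568.401, 303.904] pointing down, gripper open.
Joint ranges: [-3.01, 3.01], [-1.01, 2.22], [0.06, 2.58], [-1.02, 4.17], [0.09, 2.62], [-3.14, 3.14]. Speed limits (rad/s): [2.57, 2.57, 3.14, 3.14, 3.14, 3.14].

### API

Orientations are given as [roll, pitch, yaw] about the fixed x, y, z axes, in that order (R = Rz(yaw) Ry(pitch) Rx(roll)).
In Python, from plant import bot gives the robot as it stands.
- The arm moves only by the tool carry_out, never from a script. Its argument "motion" is a list of rows, each a list of 3 entries, a list of its own where there are three numbers: the shift along the tool's x, y, z in m, then the turn about the tool's z in degrees, then the opening in per cent of the stroke, from 0 (shut) to 100 (fully open). A call has 1 to 12 rows; each row shifts and turns the commanded pose from where the row before left it, along the tool's axes as they then stand; what a row does not reach is not made up. A row lasts 1/12 s, in which the tool goes at most 41.7 mm and 7.16 degrees, less where a joint would pass 70% of its speed; a pose out of reach is approached as far as the arm can. A call is refused whole if a number of a shift passes 0.0417 or a number of a turn 7.16, either way. A call with a gripper value outside its range is refused whole. The fingers move at their own pace and stop on an object; the grip force is fixed at half the most. Time passes only in rows, so rows that do not move let the fingers close. It gives the time, the measured TCP pose, the force, the opening and the grip force at its end, in the units of the state.
- bot.state(): the state, without advancing time (a new reading comes with each control period).
- bot.read_camera(name): name is "side" or "top"; returns a dict with "color" (420x560x3 uint8, red, green, blue), "intrinsics" (3x3 intrinsics, pixels), "extrinsics" (4x4, takes a point from camera to world coordinates). Camera axes: x right, y down, z forward; pixel columns grow to the right and rows downward; lengths in mm; the calibration is good to about 2 mm. A picture is of the moment at which its call begins. There is no depth.
- bot.close_job(): hands the job in; it is judged then, once.
Trained networks look in the newest picture that a camera, given by its name, has taken for a name from the list of things; names that differ only in an ending like _2 or _b are one class to them, and where a whole thing is asked for, a point or a joint stands for the part that bears it (a point fixed in the world has none). Each returns a list of dicts, best first, with "conf" (0 to 1); they miss things now and then, are a little off and sometimes report something else, mostly with a low value. They report only what shows in the picture. A call takes as long as a camera call.
- bot.search_frame(camera, target): "box" ([left, top, width, height] in pixels, round what is visible of it).
- bot.regions_of(camera, target): "pixels" (420x560 bool, what is visible of it) and "box" ([left, top, width, height] in pixels, round what is visible of it).
The state is a dict: "time": time; "qpos": joint angles; "qvel": joint speeds; "joint_torque": joint torques, N m; "eef_pos": TCP position; "tcp_rot": TCP orientation; "wrist_force": force on the tool from outside, world axes, zero at the start; "moment": the same for the moment, N m; "grip_width": finger opening in mm; "finger_force": force on a finger pad.
Only numpy, scipy, OpenCV 4.12 (cv2) and the standard library are available. Lean on these libraries where they do the work, as an engineer would, in place of code of your own. Each camera call takes 0.05 s, during which the arm holds its last target. There are 200 camera calls.

## Working session

There is one attempt and no reset: what is moved stays moved. The work goes in short steps, Python scripts to look and compute and a tool call to move; the robot and the scene stay as the last step left them, time stands still between calls to the robot, and variables do not carry over. Pictures are saved under pics/ and viewed, at most 10 in all, crops included, and the job is handed in when it is done.

Besides the shell and the picture viewer there is one more tool, called after "Emit:" as name(argument=value, ...) on one line, values as JSON. carry_out: Moves the arm, as the interface text tells. Its arguments: {"type":"object","properties":{"motion":{"type":"array","items":{"type":"array"}}},"required":["motion"]}

```bash
ls; mkdir -p pics; python3 - <<'E'
from plant import bot
import cv2,numpy as np
np.set_printoptions(precision=3,suppress=True)
s=bot.state();print(s['time'],s['eef_pos'],s['tcp_rot'],s['grip_width'])
for c in('top','side'):
    r=bot.read_camera(c);cv2.imwrite(f'pics/{c}0.png',r['color'][:,:,::-1]);print(c,r['intrinsics'],r['extrinsics'])
    for t in('vise','red_stud','lever_post','pointer_tip','brake_face','torch','pliers','file','dish'):
        print(t,[(d['box'],round(d['conf'],2)) for d in bot.search_frame(c,t)[:2]])
E
```

```text
pics
0.0 [259.592 568.017 302.672] [-3.14  -0.     2.713] 85.54587031342479
top [[479.907   0.    281.63 ]
 [  0.    479.907 207.011]
 [  0.      0.      1.   ]] [[   0.001   -0.997    0.076  470.191]
 [  -1.      -0.003   -0.021   31.735]
 [   0.022   -0.076   -0.997 1239.72 ]
 [   0.       0.       0.       1.   ]]
vise [([247.6, 167.9, 88.0, 84.9], 0.92)]
red_stud []
lever_post [([277.1, 180.8, 37.2, 55.6], 0.59)]
pointer_tip [([275.4, 183.7, 33.8, 49.2], 0.73)]
brake_face [([260.0, 232.8, 16.2, 14.1], 0.65)]
torch [([119.1, 202.3, 41.3, 38.3], 0.96), ([412.4, 227.4, 34.1, 31.0], 0.65)]
pliers [([264.1, 109.9, 22.8, 51.8], 0.74)]
file [([336.9, 238.9, 7.2, 61.5], 0.57)]
dish [([411.4, 226.0, 36.9, 30.3], 0.91)]
side [[380.295   0.    276.809]
 [  0.    380.295 201.975]
 [  0.      0.      1.   ]] [[   0.963   -0.196    0.183  393.358]
 [  -0.268   -0.728    0.631 -608.586]
 [   0.01    -0.657   -0.754  818.375]
 [   0.       0.       0.       1.   ]]
vise [([228.9, 195.4, 87.5, 67.1], 0.96)]
red_stud []
lever_post [([255.1, 201.3, 43.9, 44.9], 0.97)]
pointer_tip [([255.7, 201.7, 44.6, 38.2], 0.78)]
brake_face [([265.8, 343.3, 39.4, 38.2], 0.75), ([232.1, 202.6, 17.4, 19.6], 0.48)]
torch [([252.7, 200.8, 44.3, 39.1], 0.66), ([217.5, 99.1, 29.1, 54.3], 0.63)]
pliers [([315.8, 187.8, 44.0, 29.0], 0.85), ([235.8, 207.0, 12.2, 13.5], 0.54)]
file [([186.6, 275.5, 68.7, 16.7], 0.59)]
dish [([265.8, 340.5, 38.8, 45.0], 0.91)]
```

View pics/top0.png

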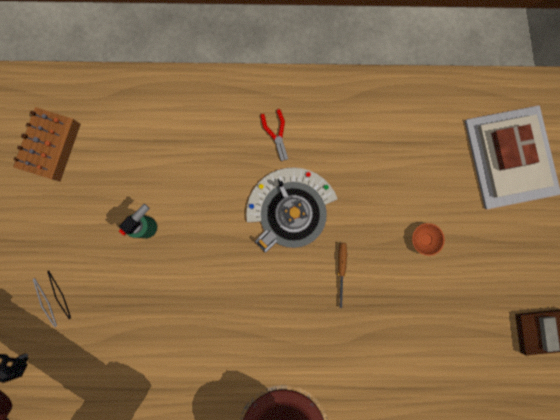

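View pics/side0.png

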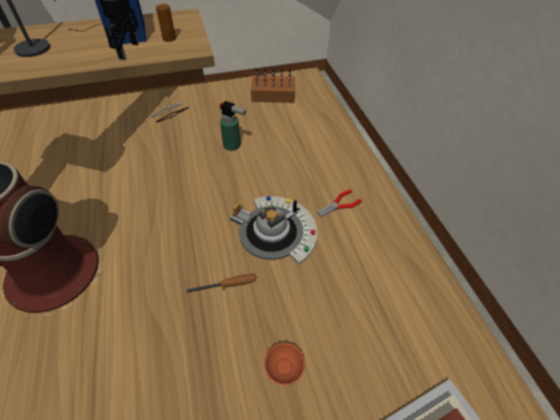

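The top view shows the vise at about (294,213). The studs, running clockwise, are blue (251,206), yellow (262,186), red (307,174) and green (325,187). The lever is near (280,184) and the brake tab near (264,240). Next I'll fit the vise pose from the stud colours.

```bash
cat > h.py <<'E'
from plant import bot
import cv2,numpy as np
from scipy.optimize import least_squares
np.set_printoptions(precision=2,suppress=True)
def proj(r,P):
    E=np.linalg.inv(r['extrinsics']);p=np.c_[P,np.ones(len(P))]@E[:3].T
    q=p@r['intrinsics'].T;return q[:,:2]/q[:,2:]
def onplane(r,uv,z):
    E=r['extrinsics'];d=E[:3,:3]@np.linalg.inv(r['intrinsics'])@[*uv,1];o=E[:3,3]
    return o+d*(z-o[2])/d[2]
ANG=dict(blue=65,yellow=35,red=-35,green=-65)
def pt(v,rad,deg,z):
    a=v[2]+np.radians(deg);return [v[0]+rad*np.cos(a),v[1]+rad*np.sin(a),z]
H=dict(red=[(0,5),(175,180)],blue=[(105,130)],green=[(60,88)],yellow=[(24,33)])
def blob(r,col,guess,rad=10):
    hsv=cv2.cvtColor(r['color'],cv2.COLOR_RGB2HSV);h,s,v=cv2.split(hsv)
    m=np.zeros(h.shape,bool)
    for a,b in H[col]: m|=(h>=a)&(h<=b)
    m&=(s>(130 if col!='yellow' else 150))&(v>60)
    yy,xx=np.mgrid[:420,:560];m&=np.hypot(xx-guess[0],yy-guess[1])<rad
    return (np.array([xx[m].mean(),yy[m].mean()]) if m.any() else None), m.sum()
def crop(r,c,w,h,k,name,marks=()):
    x,y=int(c[0]-w/2),int(c[1]-h/2)
    im=cv2.resize(r['color'][y:y+h,x:x+w,::-1],None,fx=k,fy=k,interpolation=cv2.INTER_CUBIC)
    for u,v in marks: cv2.circle(im,(int((u-x+.5)*k),int((v-y+.5)*k)),3,(255,0,255),1)
    print('crop origin',x,y);return im
E
python3 - <<'E'
from h import *
G=dict(top=dict(blue=(251,206),yellow=(262,186),red=(307,174),green=(325,187)),side=dict(blue=(269,199),yellow=(288,201),red=(313,233),green=(306,249)))
R={c:bot.read_camera(c) for c in G};obs=[]
for c in G:
    for k,g in G[c].items():
        p,n=blob(R[c],k,g,7);print(c,k,p,n)
        if p is not None and n>3: obs.append((c,k,p))
f=lambda v:np.concatenate([proj(R[c],[pt(v,109,ANG[k],18)])[0]-p for c,k,p in obs])
for cams in(['top'],['side'],['top','side']):
    o=[x for x in obs if x[0] in cams]
    f=lambda v:np.concatenate([proj(R[c],[pt(v,109,ANG[k],18)])[0]-p for c,k,p in o])
    s=least_squares(f,[470,0,.3],loss='soft_l1');print(cams,s.x,f(s.x).round(2))
v=s.x;np.save('v.npy',v)
for t in (0,5,10,15):print(t,[proj(R[c],[pt(v,98,t,27),pt(v,80,t,72)]).round(1).tolist() for c in R])
ims=[]
for c in R:
    m=np.r_[proj(R[c],[pt(v,109,a,20) for a in ANG.values()]),proj(R[c],[pt(v,112,120,50),pt(v,98,0,27),pt(v,98,10,27)])]
    ims.append(crop(R[c],proj(R[c],[[v[0],v[1],20]])[0],110,110,5,c,m))
im=np.hstack(ims);im=cv2.resize(im,(800,400),interpolation=cv2.INTER_AREA);cv2.imwrite('pics/crop1.png',im)
E
```

```text
top blue [251.  205.8] 10
top yellow [260.5 186. ] 16
top red [307.79 174.  ] 19
top green [325.5 186.8] 10
side blue [268. 198.] 9
side yellow [288.5 200.5] 4
side red [312.6 231.6] 15
side green [306.2 248.5] 10
['top'] [545.88 -23.31   0.25] [-0.08  0.01  0.03 -0.01 -0.08  0.04  0.13 -0.04]
['side'] [548.36 -24.75   0.25] [ 0.24 -0.3  -0.48 -0.04  0.07  0.15  0.11  0.13]
['top', 'side'] [547.04 -24.     0.25] [ 0.19 -0.44  0.29 -0.45  0.18 -0.41  0.39 -0.49 -0.38 -0.4  -1.1  -0.18
 -0.5  -0.05 -0.42 -0.08]
0 [[[283.7, 175.8], [286.0, 180.3]], [[302.2, 212.1], [297.4, 203.7]]]
5 [[[280.5, 176.8], [283.3, 181.1]], [[300.4, 210.0], [295.9, 201.9]]]
10 [[[277.3, 178.0], [280.6, 182.2]], [[298.4, 208.1], [294.2, 200.3]]]
15 [[[274.4, 179.5], [278.1, 183.4]], [[296.2, 206.3], [292.4, 198.9]]]
crop origin 238 158
crop origin 215 172
```

View pics/crop1.png

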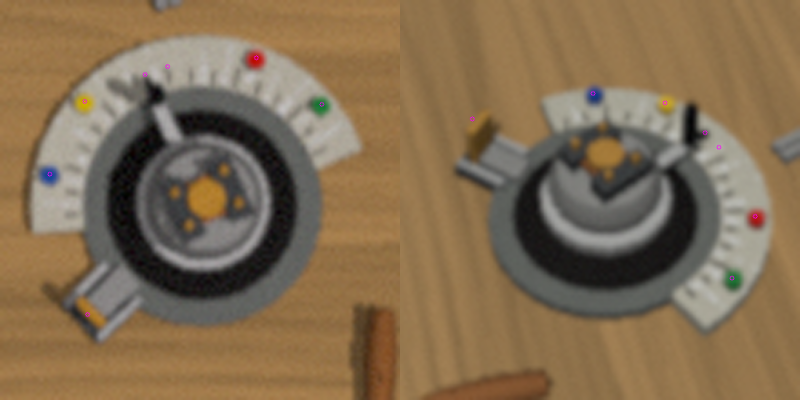

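The single-camera fits have residuals of 0.1 to 0.5 px, and the two cameras differ by about 2 mm. The vise is at about (547,-24), yaw 0.25. The lever is at about +12° and red at -35°, so the post has to be pushed clockwise by about 47° from its +y side. First I'll travel there high with the fingers shut.

Emit:
carry_out(motion=[[[-0.015,-0.01,0],0,0],[[-0.03,-0.02,0],0,0],[[-0.033,-0.0215,0],0,0],[[-0.033,-0.0215,0],0,0],[[-0.033,-0.0215,0],0,0],[[-0.033,-0.0215,0],0,0],[[-0.033,-0.0215,0],0,0],[[-0.033,-0.0215,0],0,0],[[-0.033,-0.0215,0],0,0],[[-0.033,-0.0215,0],0,0],[[-0.033,-0.0215,0],0,0],[[-0.033,-0.0215,0],0,0]])

```text
time: 2.1
eef_pos: [499.7, 187.9, 304.2]
tcp_rot: [3.141, 0.001, 2.713]
wrist_force: [0.3, 1.1, 0.6]
grip_width: 0.1
finger_force: 0.0
```

Emit:
carry_out(motion=[[[-0.033,-0.0215,0],0,0],[[-0.033,-0.0215,0],0,0],[[-0.033,-0.0215,0],0,0],[[-0.03,-0.019,0],0,0],[[-0.02,-0.013,0],0,0],[[0,0,0],-6.5,0],[[0,0,0],-6.5,0],[[0,0,0],-6.5,0],[[0,0,0],-6.5,0],[[0,0,0],-6.5,0],[[0,0,0],-6.5,0],[[0,0,0],-6.5,0]])

```text
time: 3.1
eef_pos: [594.4, 39.9, 303.9]
tcp_rot: [3.142, -0.0, -2.771]
wrist_force: [0.3, -0.5, 0.0]
grip_width: -0.2
finger_force: 0.0
```

Emit:
carry_out(motion=[[[0,0,0],-5.5,0],[[0,0,0.03],0,0],[[0,0,0.03],0,0],[[0,0,0.03],0,0],[[0,0,0.015],0,0],[[0,0,0],0,0],[[0,0,0],0,0],[[0,0,0],0,0]])

```text
time: 3.77
eef_pos: [595.4, 39.9, 200.7]
tcp_rot: [-3.14, 0.002, -2.68]
wrist_force: [0.6, 1.0, 0.6]
grip_width: 0.2
finger_force: 0.0
```

Emit:
carry_out(motion=[[[0,0,0.025],0,0],[[0,0,0.025],0,0],[[0,0,0.02],0,0],[[0,0,0.013],0,0],[[0,0,0.004],0,0],[[0,0,0],0,0],[[0,0,0],0,0],[[0,0,0],0,0]])

```text
time: 4.43
eef_pos: [595.8, 39.9, 114.1]
tcp_rot: [-3.14, 0.003, -2.68]
wrist_force: [-0.1, 0.1, 0.2]
grip_width: 0.1
finger_force: 0.0
```

```bash
python3 - <<'E'
from h import *
v=np.load('v.npy');s=bot.state();print(s['eef_pos'],s['wrist_force'])
R={c:bot.read_camera(c) for c in('top','side')};ims=[]
p=s['eef_pos']
for c in R:
    m=np.r_[proj(R[c],[pt(v,98,12,27),pt(v,80,12,72)]),proj(R[c],[[p[0],p[1],p[2]-73]])]
    ims.append(crop(R[c],proj(R[c],[[v[0],v[1],20]])[0],110,110,5,c,m))
cv2.imwrite('pics/c2.png',cv2.resize(np.hstack(ims),(800,400)))
E
```

```text
[595.78  39.89 114.06] [-0.14  0.11  0.24]
crop origin 238 158
crop origin 215 172
```

View pics/c2.png

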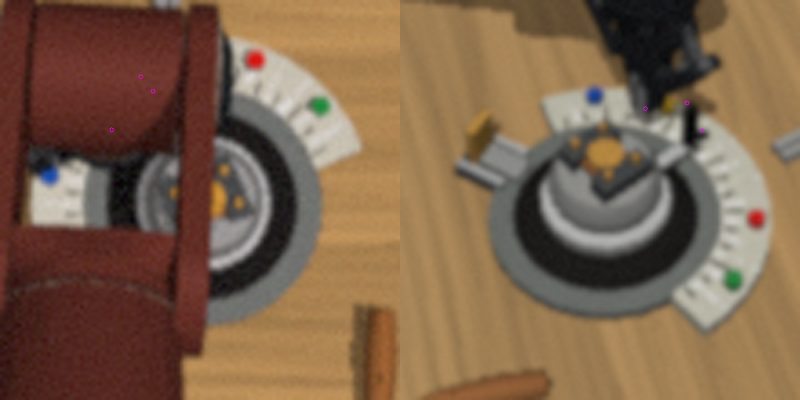

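The side view shows the shut fingers just anticlockwise of the post, which is at crop (690,125) and hasn't moved. I'll push most of the arc now, turning the tool with the lever.

Emit:
carry_out(motion=[[[-0.004,-0.004,0],0,0],[[-0.004,-0.004,0],0,0],[[0,-0.003,0],0,0],[[0,-0.002,0],0,0],[[0,-0.001,0],0,0],[[0,0,0],0,0]])

```text
time: 5.03
eef_pos: [607.9, 30.7, 111.8]
tcp_rot: [3.141, -0.0, -2.681]
wrist_force: [-0.3, -1.0, -0.2]
grip_width: 0.1
finger_force: 0.0
```

Emit:
carry_out(motion=[[[-0.0006,-0.0028,0],2,0],[[-0.0006,-0.0028,0],2,0],[[-0.001,-0.0042,0],3,0],[[-0.001,-0.0042,0],3,0],[[-0.001,-0.0042,0],3,0],[[-0.001,-0.0042,0],3,0],[[-0.001,-0.0042,0],3,0],[[-0.001,-0.0042,0],3,0],[[-0.001,-0.0042,0],3,0],[[-0.0006,-0.0028,0],2,0],[[0,0,0],0,0],[[0,0,0],0,0]])

```text
time: 6.03
eef_pos: [625.5, -3.0, 111.8]
tcp_rot: [3.141, -0.0, 3.133]
wrist_force: [0.9, 2.0, 0.2]
grip_width: -0.0
finger_force: 0.5
```

```bash
python3 - <<'E'
from h import *
v=np.load('v.npy');s=bot.state();print(s['eef_pos'],s['tcp_rot'],s['wrist_force'])
R={c:bot.read_camera(c) for c in('top','side')};ims=[]
p=s['eef_pos']
q=np.array(p[:2])-v[:2];a=s['tcp_rot'][2];x=np.array([np.cos(a),np.sin(a)]);y=np.array([np.sin(a),-np.cos(a)])
print('rel tool x,y',q@x,q@y,'tool lever ang',np.degrees(np.arctan2(y[1],y[0])-v[2])-90)
for c in R:
    m=np.r_[proj(R[c],[pt(v,80,t,72) for t in(-15,-20,-25,-35)]),proj(R[c],[[p[0],p[1],p[2]-73]])]
    ims.append(crop(R[c],proj(R[c],[[v[0],v[1],20]])[0],110,110,5,c,m))
cv2.imwrite('pics/c3.png',cv2.resize(np.hstack(ims),(800,400)))
E
```

```text
[625.46  -3.02 111.8 ] [ 3.14 -0.    3.13] [0.91 2.02 0.21]
rel tool x,y -78.22694973088669 21.687484527754457 tool lever ang -15.080923232525961
crop origin 238 158
crop origin 215 172
```

View pics/c3.png

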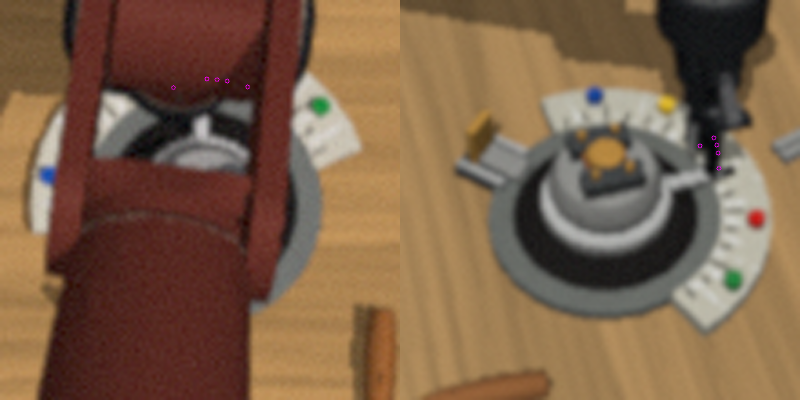

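The fingers are in contact, with about 2.2 N on the wrist, and the lever is now at about -15 to -20°. I'll push about 12° more, then back off, lift and swing clear for an accurate measurement.

Emit:
carry_out(motion=[[[-0.001,-0.0042,0],3,0],[[-0.001,-0.0042,0],3,0],[[-0.001,-0.0042,0],3,0],[[-0.0006,-0.0028,0],2,0],[[-0.0003,-0.0014,0],1,0],[[0,0,0],0,0],[[0,0,0],0,0],[[0,0,0],0,0]])

```text
time: 6.8
eef_pos: [627.9, -20.1, 112.0]
tcp_rot: [-3.141, 0.0, 2.923]
wrist_force: [0.7, 1.7, -0.6]
grip_width: 0.1
finger_force: 0.7
```

Emit:
carry_out(motion=[[[0,0.005,0],0,0],[[0,0.01,0],0,0],[[0,0.01,-0.01],0,0],[[0,0.01,-0.03],0,0],[[0,0.02,-0.04],0,0],[[0,0.035,-0.02],0,0],[[0,0.04,0],0,0],[[0,0.04,0],0,0],[[0,0.04,0],0,0],[[0,0.03,0],0,0],[[0,0,0],0,0],[[0,0,0],0,0]])

```text
time: 7.8
eef_pos: [679.6, 215.3, 209.7]
tcp_rot: [-3.141, 0.0, 2.926]
wrist_force: [0.2, 0.4, -0.2]
grip_width: -0.1
finger_force: 0.0
```

```bash
cat > m.py <<'E'
from h import *
import sys
G=dict(top=dict(blue=(251,206),yellow=(262,186),red=(307,174),green=(325,187)),side=dict(blue=(269,199),yellow=(288,201),red=(313,233),green=(306,249)))
s=bot.state();print(s['eef_pos'],s['tcp_rot'],s['time'])
ims=[]
for c in G:
    R=[bot.read_camera(c) for _ in range(4)];r=dict(R[0]);r['color']=np.mean([x['color'] for x in R],0).astype(np.uint8)
    obs=[(k,*blob(r,k,g,7)) for k,g in G[c].items()];obs=[(k,p) for k,p,n in obs if p is not None and n>3]
    f=lambda v:np.concatenate([proj(r,[pt(v,109,ANG[k],18)])[0]-p for k,p in obs])
    v=least_squares(f,[547,-24,.25],loss='soft_l1').x;print(c,len(obs),v,np.abs(f(v)).max())
    g=cv2.cvtColor(r['color'],cv2.COLOR_RGB2GRAY).astype(np.float32)
    # rectify onto polar grids: pointer plane (over white scale) and lever arm plane
    an=np.arange(-70,70,.5)
    def prof(rads,z):
        return np.mean([cv2.remap(g,*[q[None].astype(np.float32) for q in proj(r,[pt(v,rr,a,z) for a in an]).T],cv2.INTER_LINEAR)[0] for rr in rads],0)
    for nm,rads,z,sg in(('pointer',(90,93,96),27,-1),('arm',(55,60,65),30,1)):
        p=prof(rads,z)*sg;i=p.argmax();w=np.clip(p-(p.max()*.5+np.median(p)*.5),0,None)*(np.abs(an-an[i])<9)
        print(' ',nm,'ang %.1f'%((w*an).sum()/w.sum()),'peak',an[i])
    m=np.r_[proj(r,[pt(v,rr,-35,20) for rr in(60,80,100,109)]),proj(r,[pt(v,0,0,84)]),proj(r,[pt(v,112,120,32)])]
    ims.append(crop(r,proj(r,[[v[0],v[1],20]])[0],110,110,5,c,m))
cv2.imwrite(sys.argv[1],cv2.resize(np.hstack(ims),(800,400)))
E
python3 m.py pics/c4.png
```

```text
[679.56 215.3  209.72] [-3.14  0.    2.93] 7.8
top 4 [546.07 -23.53   0.25] 0.19320561051995355
  pointer ang -25.9 peak -26.5
  arm ang -26.4 peak -26.5
crop origin 238 158
side 3 [547.96 -24.99   0.26] 0.20086091103047465
  pointer ang -6.8 peak -6.5
  arm ang -25.6 peak -26.5
crop origin 216 173
```

View pics/c4.png

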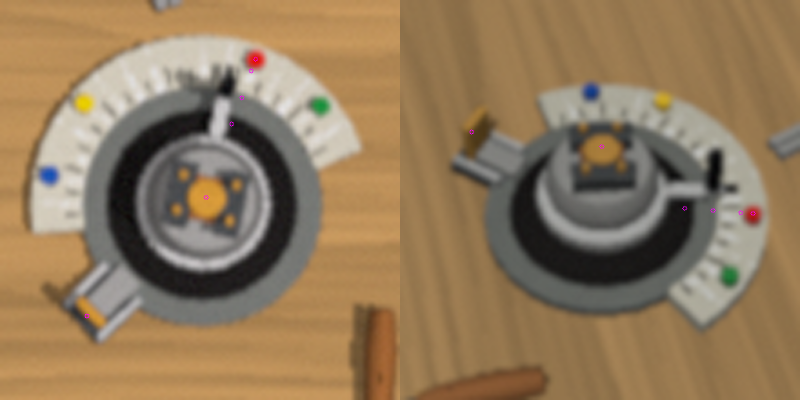

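The top view shows the arm (crop (220,115)) and pointer just short of red. All estimates put the lever at -26.2 ± 0.3°, which matches the tool geometry. I'll go back along the same path and push about 8.8° more.

Emit:
carry_out(motion=[[[0,-0.03,0],0,0],[[0,-0.04,0],0,0],[[0,-0.04,0],0,0],[[0,-0.04,0],0,0],[[0,-0.035,0.02],0,0],[[0,-0.02,0.04],0,0],[[0,-0.01,0.03],0,0],[[0,-0.01,0.01],0,0],[[0,-0.008,0],0,0],[[0,-0.004,0],0,0],[[0,-0.003,0],0,0],[[0,0,0],0,0]])

```text
time: 9.2
eef_pos: [629.5, -20.4, 114.7]
tcp_rot: [3.141, 0.004, 2.922]
wrist_force: [-0.2, 0.7, -0.4]
grip_width: 0.1
finger_force: 0.0
```

Emit:
carry_out(motion=[[[-0.0003,-0.0014,0],1,0],[[-0.0006,-0.0028,0],2,0],[[-0.0006,-0.0028,0],2,0],[[-0.0006,-0.0028,0],2,0],[[-0.0003,-0.0014,0],1,0],[[-0.0002,-0.0007,0],0.5,0],[[0,0,0],0,0],[[0,0,0],0,0],[[0,0,0],0,0]])

```text
time: 9.95
eef_pos: [627.3, -32.1, 112.2]
tcp_rot: [3.141, 0.001, 2.774]
wrist_force: [1.4, 1.9, 1.5]
grip_width: 0.2
finger_force: 1.3
```

Emit:
carry_out(motion=[[[0,0.005,0],0,0],[[0,0.01,0],0,0],[[0,0.01,-0.01],0,0],[[0,0.01,-0.03],0,0],[[0,0.02,-0.04],0,0],[[0,0.035,-0.02],0,0],[[0,0.04,0],0,0],[[0,0.04,0],0,0],[[0,0.04,0],0,0],[[0,0.03,0],0,0],[[0,0,0],0,0],[[0,0,0],0,0]])

```text
time: 10.95
eef_pos: [712.7, 192.9, 209.1]
tcp_rot: [-3.141, -0.0, 2.777]
wrist_force: [-1.1, -0.3, 0.3]
grip_width: 0.1
finger_force: 0.0
```

```bash
python3 m.py pics/c5.png
```

```text
[712.72 192.93 209.07] [-3.14 -0.    2.78] 10.95
top 4 [545.89 -23.48   0.25] 0.2009727388224576
  pointer ang -33.1 peak -34.5
  arm ang -34.9 peak -35.0
crop origin 238 158
side 3 [547.72 -25.12   0.25] 0.15671759276415287
  pointer ang -34.0 peak -34.5
  arm ang -34.4 peak -33.5
crop origin 215 173
```

View pics/c5.png

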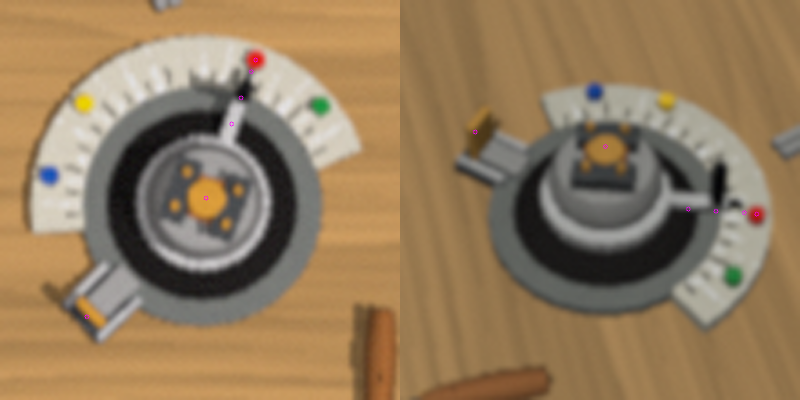

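All readings give -34.7 ± 0.4° against red's -35°, and in the top view the pointer runs into the red stud at crop (255,60). Next is the brake. I'll move over to outside its face and align tool x with its radial direction.

Emit:
carry_out(motion=[[[0.013,-0.0125,0],0,0],[[0.026,-0.025,0],0,0],[[0.026,-0.025,0],0,0],[[0.026,-0.025,0],0,0],[[0.026,-0.025,0],0,0],[[0.026,-0.025,0],0,0],[[0.026,-0.025,0],0,0],[[0.026,-0.025,0],0,0],[[0.014,-0.0135,0],0,0],[[0,0,0],6,0],[[0,0,0],6,0],[[0,0,0],6,0]])

```text
time: 12.35
eef_pos: [445.1, 77.3, 209.5]
tcp_rot: [3.141, 0.001, 2.453]
wrist_force: [-0.6, -0.3, -0.4]
grip_width: -0.2
finger_force: 0.0
```

Emit:
carry_out(motion=[[[0,0,0],6.5,0],[[0,0,0.02],0,0],[[0,0,0.02],0,0],[[0,0,0.02],0,0],[[0,0,0.01],0,0],[[0,0,0],0,0],[[0,0,0],0,0],[[0,0,0],0,0]])

```text
time: 13.02
eef_pos: [446.4, 77.8, 140.5]
tcp_rot: [3.14, 0.001, 2.346]
wrist_force: [1.1, -0.4, 0.4]
grip_width: -0.2
finger_force: 0.0
```

```bash
cat > b.py <<'E'
from h import *
s=bot.state();p=np.array(s['eef_pos']);v=np.array([546.9,-24.2,.252]);a=v[2]+np.radians(120)
e=np.array([np.cos(a),np.sin(a)]);t=np.array([-e[1],e[0]]);q=p[:2]-v[:2]
yw=s['tcp_rot'][2];print(p,'radial',q@e,'tang',q@t,'x-axis err deg',np.degrees(yw-a),'F',np.array(s['wrist_force']))
X=np.array([np.cos(yw),np.sin(yw)]);Y=np.array([np.sin(yw),-np.cos(yw)])
d=e*143-q;print('to r143: tool x,y',d@X,d@Y)
E
python3 b.py
```

```text
[446.4   77.8  140.46] radial 143.19220458514587 tang 0.3471778020404912 x-axis err deg -0.02008699137554357 F [ 1.07 -0.42  0.35]
to r143: tool x,y -0.19208285830664729 0.3472451645819095
```

Emit:
carry_out(motion=[[[0,0,0.02],0,0],[[0,0,0.015],0,0],[[0,0,0.008],0,0],[[0,0,0.004],0,0],[[0,0,0],0,0],[[0,0,0],0,0],[[-0.006,0,0],0,0],[[-0.006,0,0],0,0],[[-0.004,0,0],0,0],[[0,0,0],0,0],[[0,0,0],0,0]])

```text
time: 13.93
eef_pos: [457.3, 66.1, 92.5]
tcp_rot: [3.141, 0.0, 2.346]
wrist_force: [-1.1, -0.2, -0.3]
grip_width: -0.0
finger_force: 0.0
```

Emit:
carry_out(motion=[[[-0.002,0,0],0,0],[[-0.002,0,0],0,0],[[-0.002,0,0],0,0],[[-0.002,0,0],0,0],[[-0.002,0,0],0,0],[[-0.002,0,0],0,0],[[-0.002,0,0],0,0],[[0,0,0],0,0],[[0,0,0],0,0]])

```text
time: 14.68
eef_pos: [466.7, 56.3, 92.1]
tcp_rot: [-3.142, 0.0, 2.346]
wrist_force: [-0.0, 0.8, -0.1]
grip_width: 0.1
finger_force: 0.4
```

```bash
python3 b.py
```

```text
[466.74  56.28  92.11] radial 113.58607426262533 tang 0.8817445558822143 x-axis err deg -0.009920358998736951 F [-0.05  0.82 -0.08]
to r143: tool x,y 29.414077964315325 0.876651729479315
```

Emit:
carry_out(motion=[[[-0.0015,0,0],0,0],[[-0.0015,0,0],0,0],[[-0.0015,0,0],0,0],[[0,0,0],0,0],[[0,0,0],0,0]])

```text
time: 15.1
eef_pos: [469.8, 53.1, 92.1]
tcp_rot: [-3.142, 0.0, 2.346]
wrist_force: [-1.4, 1.3, -0.2]
grip_width: -0.1
finger_force: 0.6
```

Emit:
carry_out(motion=[[[-0.001,0,0],0,0],[[-0.001,0,0],0,0],[[0,0,0],0,0],[[0,0,0],0,0]])

```text
time: 15.43
eef_pos: [471.1, 51.8, 92.1]
tcp_rot: [-3.142, -0.0, 2.346]
wrist_force: [-1.0, 2.1, 0.4]
grip_width: -0.2
finger_force: 1.4
```

```bash
python3 b.py
```

```text
[471.09  51.84  92.11] radial 107.37693977216591 tang 0.8899961921284074 x-axis err deg -0.013261295226482919 F [-0.95  2.05  0.39]
to r143: tool x,y 35.62326526618195 0.8817510947719782
```

Still moving at friction-level force, so I'll go on until the stop shows.

Emit:
carry_out(motion=[[[-0.001,0,0],0,0],[[-0.001,0,0],0,0],[[0,0,0],0,0],[[0,0,0],0,0]])

```text
time: 15.77
eef_pos: [471.4, 51.6, 92.1]
tcp_rot: [-3.141, -0.005, 2.346]
wrist_force: [-8.3, 8.3, 5.7]
grip_width: -0.0
finger_force: 5.2
```

Emit:
carry_out(motion=[[[-0.001,0,0],0,0],[[-0.001,0,0],0,0],[[0,0,0],0,0],[[0,0,0],0,0]])

```text
time: 16.1
eef_pos: [471.8, 51.3, 92.1]
tcp_rot: [-3.14, -0.01, 2.346]
wrist_force: [-12.7, 13.8, 11.4]
grip_width: -0.2
finger_force: 9.0
```

```bash
python3 b.py
```

```text
[471.77  51.27  92.08] radial 106.48817025434994 tang 0.805636188399383 x-axis err deg -0.03973982787826577 F [-12.67  13.8   11.41]
to r143: tool x,y 36.51237974514569 0.7803117259598302
```

The force rose to 19 N with no further travel, so the tab is against its stop. I'll back out, lift and check.

Emit:
carry_out(motion=[[[0.004,0,0],0,0],[[0.008,0,0],0,0],[[0.015,0,0],0,0],[[0.015,0,-0.01],0,0],[[0.01,0,-0.04],0,0],[[0.02,0,-0.04],0,0],[[0.02,0,-0.04],0,0],[[0.03,0,-0.03],0,0],[[0.03,0,0],0,0],[[0.03,0,0],0,0],[[0,0,0],0,0],[[0,0,0],0,0]])

```text
time: 17.1
eef_pos: [347.8, 177.4, 246.3]
tcp_rot: [3.14, 0.002, 2.349]
wrist_force: [0.2, -0.4, -0.3]
grip_width: 0.4
finger_force: 0.0
```

```bash
sed -i 's/112,120,32/97,120,50/' m.py; python3 m.py pics/c6.png
```

```text
[347.79 177.41 246.25] [3.14 0.   2.35] 17.1
top 4 [546.04 -23.46   0.25] 0.20968532339111334
  pointer ang -33.2 peak -34.5
  arm ang -35.0 peak -35.0
crop origin 238 158
side 3 [547.96 -24.99   0.26] 0.20086091103047465
  pointer ang -34.2 peak -34.5
  arm ang -34.7 peak -34.0
crop origin 216 173
```

View pics/c6.png

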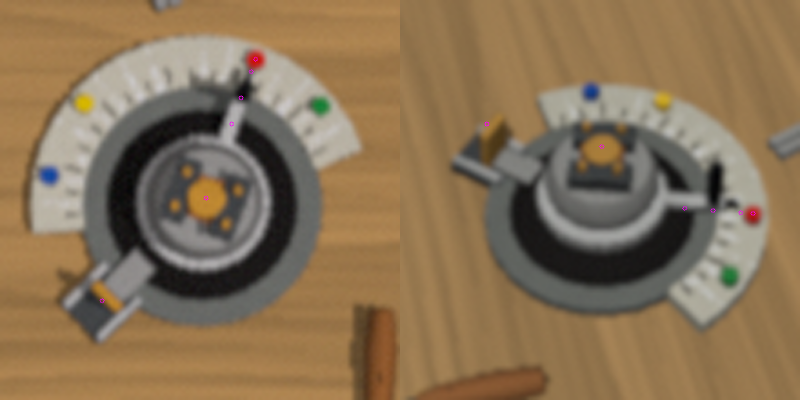

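The tab's outer face is at the "in" mark, crop (102,300), 97 mm from the axis. The pointer still lines up with red at about -34.8°. Handing in.

```bash
python3 -c "
from plant import bot
print(bot.close_job())"
```

```text
the job is handed in; nothing more can be done
None
```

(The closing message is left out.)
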